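# Lay over the tabs of the over counter

### The arm

A 6-joint arm with a two-finger parallel gripper is mounted at the origin on the work surface. World frame = base frame: x ahead of the robot, y to its left, z up, the work surface at z = 0. Lengths are in m, angles in rad, forces in N, time in s.
With the tool pointing down it reaches from about 0.35 to 0.85 m from the base axis. Payload 8.1 kg.
Tool frame: the origin (TCP) lies midway between the tips of the shut fingers; the grasp point (between the pads) lies 19 mm behind it (robot.grip_point_offset is the distance from the TCP to the grasp point, in m); z points along the fingers, y is the line along which they close (so a half turn about z gives the same grasp; the last joint's range is limited). The gripper opens to 93 mm and grips with 3 to 60 N. Pads are 15 mm wide; open, the fingers measure 128 mm over their backs; the gripper's body (75 mm by 188 mm) begins 65 mm behind the grasp point.
Start: joints at [-1.403, 0.13, 1.488, -0, 1.523, -0.085], TCP at [0.15, -0.581, 0.192] pointing down, gripper open.
Joint ranges: [-2.96, 2.96], [-0.89, 2.26], [0.02, 2.5], [-1.34, 4.48], [0, 2.73], [-2.66, 2.66]. Speed limits (rad/s): [2.39, 2.39, 2.79, 3.14, 3.14, 3.14].

### API

Orientations are given as a rotation vector (axis times angle).
In Python, from plant import robot, read_camera, job gives the robot as it stands.
- The arm moves only by the shell command python3 -m inch 'ROWS' [FORCE]. ROWS is JSON, one flat list of numbers, 5 for each row, row after row: the shift along the world's x, y, z in mm, then the turn about the world's z in degrees, then the opening in per cent of the stroke, from 0 (shut) to 100 (fully open). In form: [dx, dy, dz, yaw, hand, dx, dy, dz, yaw, hand, ...]. A call has 1 to 10 rows; each row is the pose to reach, as a shift and turn from the pose commanded when the call began; what a row does not reach only later rows make up. A row lasts 1/12 s, in which the tool goes at most 41.7 mm and 7.16 degrees, less where a joint would pass 70% of its speed; a pose out of reach is approached as far as the arm can. A call with a gripper value outside its range is refused whole. The fingers move at their own pace and stop on an object; FORCE is the grip in N (left out, the last holds). Time passes only in rows, so rows that repeat a pose let the fingers close. It gives the time, the measured TCP pose, the force, the opening and the grip force at its end, in the units of the state.
- robot.read_state(): the state, without advancing time (a new reading comes with each control period).
- read_camera(name): name is "side" or "top"; returns a dict with "image" (420x560x3 uint8, blue, green, red), "K" (3x3 intrinsics, pixels), "extrinsics" (4x4, takes a point from world to camera coordinates). Camera axes: x right, y down, z forward; pixel columns grow to the right and rows downward; lengths in m; the calibration is good to about 2 mm. A picture is of the moment at which its call begins. There is no depth.
- job.close_job(): hands the job in; it is judged then, once.
The state is a dict: "t": time; "q": joint angles; "dq": joint speeds; "joint_torque": joint torques, N m; "tool_pos": TCP position; "orientation": TCP orientation; "force": force on the tool from outside, world axes, zero at the start; "wrist_torque": the same for the moment, N m; "opening": finger opening in m; "gripper_force": force on a finger pad.
Only numpy, scipy, OpenCV 4.12 (cv2) and the standard library are available. Lean on these libraries where they do the work, as an engineer would, in place of code of your own. Each camera call takes 0.05 s, during which the arm holds its last target. There are 200 camera calls.

### The job

The over is finished: run a fingertip lightly along the curved row of six upright tabs on the over counter, from the round-pad end to the square end, so that each tab in turn folds over and lies flat. Follow the curve without grasping, lifting or shifting the counter, leave the ball, marker disc, bail and clipboard alone, and finish with the hand clear.

Things in the scene. Friction and masses are not known exactly. Their poses are not given: they have to be found in the camera images.
- counter: over counter: loose grey plastic base, about 0.8 kg, on the pine board; a band 10 mm thick and 36 mm wide bent to a circular arc of 130 mm centre-line radius. Origin: centre of that circle, level with the underside; z up. The arc's middle lies to -x of it; it runs from a round pad (114 mm to +y, 64 mm to -x) to a square-cut end (107 mm to -y)
- start_pad (a point): centre of the top face of the round pad, 52 mm across, 10 mm above the board, at the start of the row; it lies on the arc's centre line, 47 mm along it before the first tab
- row_end (a point): point on the centre line on the base's top face by the square-cut end, 10 mm above the board, 32 mm along the arc past the last tab's hinge
- tab1_root (a point): middle of the hinge of tab 1 (tab 1 next to the round pad, tab 6 next to the square end), fixed on the base, 12.5 mm above the board on the arc's centre line; hinges are 36 mm apart along the arc
- tab1 (a joint): hinge angle of tab 1, rad; white plastic tab 21 mm wide across the arc, 4 mm thick, 28 mm tall from its hinge. 0 = leaning 0.25 rad back towards the round pad (stop), 0.25 = upright, 1.80 = flat towards the square end (stop). Slightly stiff (0.0007 N m); starts at 0 to 0.2 and stays where put near upright; pushed 0.35 rad or more past upright it drops flat by its own weight
- tab2_root (a point): middle of the hinge of tab 2 (tab 1 next to the round pad, tab 6 next to the square end), fixed on the base, 12.5 mm above the board on the arc's centre line; hinges are 36 mm apart along the arc
- tab2 (a joint): hinge angle of tab 2, rad; white plastic tab 21 mm wide across the arc, 4 mm thick, 28 mm tall from its hinge. 0 = leaning 0.25 rad back towards the round pad (stop), 0.25 = upright, 1.80 = flat towards the square end (stop). Slightly stiff (0.0007 N m); starts at 0 to 0.2 and stays where put near upright; pushed 0.35 rad or more past upright it drops flat by its own weight
- tab3_root (a point): middle of the hinge of tab 3 (tab 1 next to the round pad, tab 6 next to the square end), fixed on the base, 12.5 mm above the board on the arc's centre line; hinges are 36 mm apart along the arc
- tab3 (a joint): hinge angle of tab 3, rad; white plastic tab 21 mm wide across the arc, 4 mm thick, 28 mm tall from its hinge. 0 = leaning 0.25 rad back towards the round pad (stop), 0.25 = upright, 1.80 = flat towards the square end (stop). Slightly stiff (0.0007 N m); starts at 0 to 0.2 and stays where put near upright; pushed 0.35 rad or more past upright it drops flat by its own weight
- tab4_root (a point): middle of the hinge of tab 4 (tab 1 next to the round pad, tab 6 next to the square end), fixed on the base, 12.5 mm above the board on the arc's centre line; hinges are 36 mm apart along the arc
- tab4 (a joint): hinge angle of tab 4, rad; white plastic tab 21 mm wide across the arc, 4 mm thick, 28 mm tall from its hinge. 0 = leaning 0.25 rad back towards the round pad (stop), 0.25 = upright, 1.80 = flat towards the square end (stop). Slightly stiff (0.0007 N m); starts at 0 to 0.2 and stays where put near upright; pushed 0.35 rad or more past upright it drops flat by its own weight
- tab5_root (a point): middle of the hinge of tab 5 (tab 1 next to the round pad, tab 6 next to the square end), fixed on the base, 12.5 mm above the board on the arc's centre line; hinges are 36 mm apart along the arc
- tab5 (a joint): hinge angle of tab 5, rad; white plastic tab 21 mm wide across the arc, 4 mm thick, 28 mm tall from its hinge. 0 = leaning 0.25 rad back towards the round pad (stop), 0.25 = upright, 1.80 = flat towards the square end (stop). Slightly stiff (0.0007 N m); starts at 0 to 0.2 and stays where put near upright; pushed 0.35 rad or more past upright it drops flat by its own weight
- tab6_root (a point): middle of the hinge of tab 6 (tab 1 next to the round pad, tab 6 next to the square end), fixed on the base, 12.5 mm above the board on the arc's centre line; hinges are 36 mm apart along the arc
- tab6 (a joint): hinge angle of tab 6, rad; white plastic tab 21 mm wide across the arc, 4 mm thick, 28 mm tall from its hinge. 0 = leaning 0.25 rad back towards the round pad (stop), 0.25 = upright, 1.80 = flat towards the square end (stop). Slightly stiff (0.0007 N m); starts at 0 to 0.2 and stays where put near upright; pushed 0.35 rad or more past upright it drops flat by its own weight
- ball_center (a point): centre of a ball 66 mm across resting in the hole of the marker disc, on the board behind the counter; leave alone
- disc: flat marker disc, ring 84 mm across, hole 42 mm, 8 mm thick, on the board under the ball; origin at the centre of its underside; leave alone
- bail_center (a point): centre of a loose wooden bail 106 mm long, 13 mm thick, lying on the board inside the counter's curve; leave alone
- clipboard: small white clipboard, 112 x 165 x 4 mm, lying on the board behind the counter, a steel clip (top about 22 mm above the board) holding a spare bail across its +y end; origin at the centre of its underside; leave alone
- shelf: pine board 300 mm (x) by 560 mm (y), 20 mm thick, top 110 mm above the bench, on two galvanised brackets screwed to a batten, their small upturned lips (7 mm above the board) at its far edge; fixed. Origin on the bench below the board's centre, z up

How it is judged:
By the outcome, as a careful person would: the job done as asked, in the order asked, and still so for the second after the job is handed in, with the robot touching nothing.
It also fails if it takes over 48 s, if anything falls off the work surface, if the arm or the gripper's body presses on something with over 40 N, if the wrist force passes 120 N, or if a joint passes its speed limit or range.

## Working session

There is one attempt and no reset: what is moved stays moved. The work goes in short steps, Python scripts to look and compute and a shell command to move; the robot and the scene stay as the last step left them, time stands still between calls to the robot, and variables do not carry over. Pictures are saved under pics/ and viewed, at most 10 in all, crops included, and the job is handed in when it is done.

```bash
mkdir -p pics; python3 - <<'E'
from plant import robot, read_camera
import cv2,numpy as np
for n in("top","side"):
    c=read_camera(n);cv2.imwrite(f"pics/{n}0.png",c["image"]);np.savez(f"{n}0.npz",**c)
    print(n,c["K"].round(1).tolist(),c["extrinsics"].round(3).tolist())
s=robot.read_state();print(s["t"],s["tool_pos"],s["orientation"],s["opening"],s["force"])
E
```

```text
top [[511.7, 0.0, 272.6], [0.0, 511.7, 210.6], [0.0, 0.0, 1.0]] [[0.001, -1.0, -0.018, 0.022], [-0.987, 0.002, -0.163, 0.631], [0.163, 0.018, -0.986, 0.964], [0.0, 0.0, 0.0, 1.0]]
side [[420.7, 0.0, 284.2], [0.0, 420.7, 212.7], [0.0, 0.0, 1.0]] [[0.999, -0.05, -0.001, -0.588], [-0.035, -0.684, -0.728, 0.108], [0.036, 0.727, -0.685, 0.734], [0.0, 0.0, 0.0, 1.0]]
0.1 [ 0.15001442 -0.58036726  0.19089189] [-3.11486598e+00 -3.95822843e-01  6.62481236e-05] 0.09301293771483667 [ 0.34746753 -0.51753364  0.11762848]
```

View pics/top0.png

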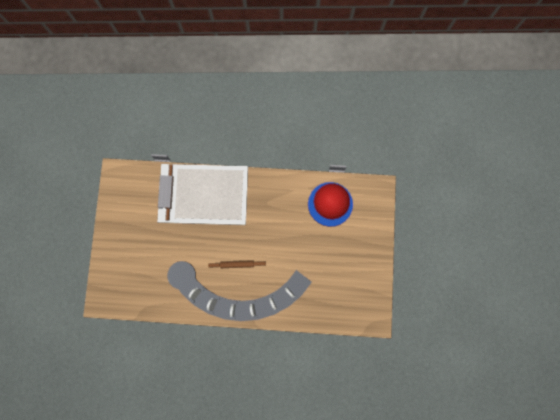

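View pics/side0.png

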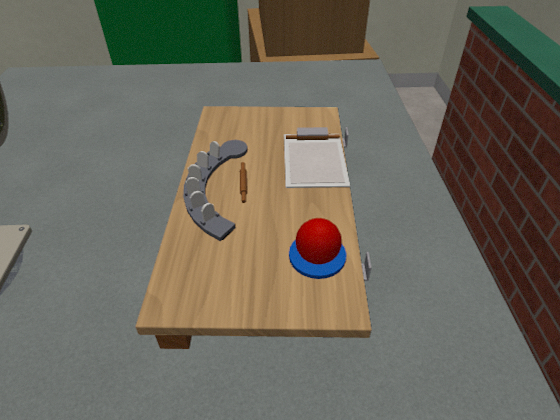

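The top view shows the grey arc with its round pad at (181,273) and square end at (300,283), bulging towards the robot. The tabs lie between them, the bail is inside the curve at (237,264), and the clipboard and ball are behind. The side view agrees and shows all six tabs standing.

```bash
cat > m.py <<'E'
import cv2,numpy as np
from scipy.optimize import least_squares
def ray(c,uv,z):
    E=c["extrinsics"];R,t=E[:3,:3],E[:3,3];o=-R.T@t
    d=(np.c_[uv,np.ones(len(uv))]@np.linalg.inv(c["K"]).T)@R
    return (o+d*((z-o[2])/d[:,2])[:,None])[:,:2]
def proj(c,P):
    p=(np.asarray(P)@c["extrinsics"][:3,:3].T+c["extrinsics"][:3,3])@c["K"].T
    return p[:,:2]/p[:,2:]
def counter(c,box):
    im=c["image"].astype(int);x0,x1,y0,y1=box
    m=np.zeros(im.shape[:2],np.uint8)
    sat=im.max(2)-im.min(2)
    m[y0:y1,x0:x1]=(sat<32)[y0:y1,x0:x1]*255
    m=cv2.morphologyEx(m,cv2.MORPH_CLOSE,np.ones((3,3)))
    cs,_=cv2.findContours(m,cv2.RETR_EXTERNAL,cv2.CHAIN_APPROX_NONE)
    k=max(cs,key=cv2.contourArea)[:,0].astype(float)
    return k
def dist(P,p):  # distance to outline of the base (arc band + pad)
    cx,cy,th=p;d=P-[cx,cy];r=np.hypot(*d.T);a=(np.degrees(np.arctan2(d[:,1],d[:,0])-th))%360
    R=.130;pad=np.radians(119.3)+th;pc=np.array([cx,cy])+R*np.array([np.cos(pad),np.sin(pad)])
    band=np.abs(r-R)-.018
    e=np.radians(234.6)+th; over=-d[:,0]*np.sin(e)+d[:,1]*np.cos(e)
    band=np.where(a>180,np.maximum(band,over),band)
    band=np.where(a<119.3,1,band)
    return np.minimum(band,np.hypot(*(P-pc).T)-.026)
def fit(P,p0): return least_squares(lambda p:dist(P,p),p0,loss="soft_l1",f_scale=.002)
E
python3 - <<'E'
from m import *
c=dict(np.load("top0.npz"));k=counter(c,(150,325,240,328))
print(len(k),cv2.contourArea(k.astype(np.float32)),k.min(0),k.max(0))
P=ray(c,k,.12);s=fit(P,[P[:,0].mean()+.1,P[:,1].mean(),0]);cx,cy,th=s.x
print("centre",cx,cy,np.degrees(th),"rms mm",1e3*np.sqrt((s.fun**2).mean()))
f=lambda a,z,R=.13:[cx+R*np.cos(np.radians(a)+th),cy+R*np.sin(np.radians(a)+th),z]
A=[119.3]+[140.0+15.87*i for i in range(6)]+[233.5]
pts=[f(a,.1225) for a in A];print(np.round(pts,4))
for n in("top","side"):
    d=dict(np.load(f"{n}0.npz"));im=cv2.resize(d["image"],None,fx=3,fy=3,interpolation=cv2.INTER_CUBIC)
    for p in proj(d,pts):cv2.circle(im,tuple(int(v) for v in p*3+1),3,(0,255,0),-1)
    if n=="top":
        for p in k:cv2.circle(im,tuple(int(v) for v in p*3+1),1,(0,0,255),-1)
    im=im[660:1000,400:1000] if n=="top" else im[360:760,450:900]
    cv2.imwrite(f"pics/{n}1.png",im)
E
```

```text
316 3220.0 [167. 261.] [310. 320.]
centre 0.5687325649634574 0.07521353603004777 2.7556421215012183 rms mm 1.0832037973334951
[[ 0.4997  0.1854  0.1225]
 [ 0.4652  0.1539  0.1225]
 [ 0.4477  0.1226  0.1225]
 [ 0.4393  0.0877  0.1225]
 [ 0.4409  0.0518  0.1225]
 [ 0.4521  0.0177  0.1225]
 [ 0.4723 -0.012   0.1225]
 [ 0.4965 -0.0329  0.1225]]
```

View pics/top1.png

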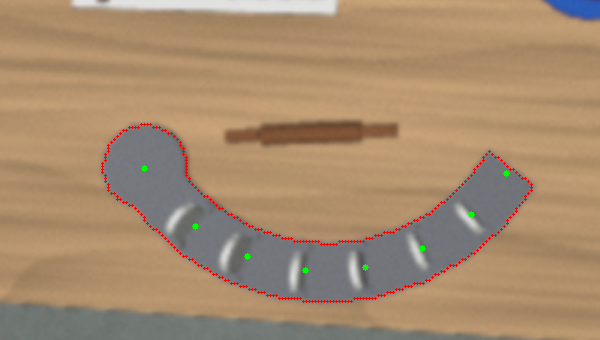

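View pics/side1.png

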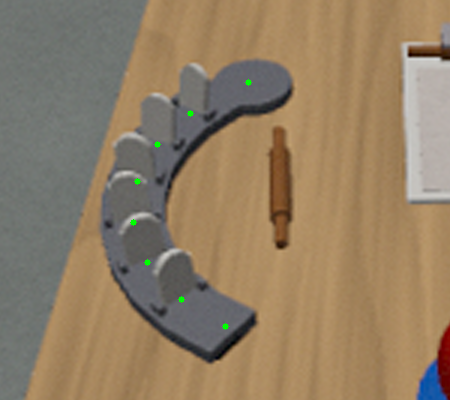

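Each hinge dot lands at a tab's foot in both views, and the outline fits the given sizes to 1.1 mm. The start (0.500, 0.185) and end (0.497, -0.033) are in reach. I'll move over the pad with the hand shutting, and the sweep will turn so the closing line stays radial.

```bash
python3 -m inch '[0,0,40,0,0, 17,38,40,3,0, 34,75,40,5,0, 50,110,40,8,0, 67,147,40,10,0, 84,184,40,12,0, 100,220,40,14,0, 117,257,40,17,0, 134,294,40,17,0, 150,330,40,17,0]'; python3 -m inch '[17,38,0,0,0, 34,75,0,0,0, 50,110,0,0,0, 67,147,0,0,0, 84,184,0,0,0, 100,220,0,0,0, 117,257,0,0,0, 134,294,0,0,0, 150,330,0,0,0, 167,367,0,0,0]'; python3 -m inch '[17,38,0,0,0, 33,69,0,0,0, 33,69,0,0,0, 33,69,0,0,0, 33,69,0,0,0, 33,69,0,0,0]'
cat > path.py <<'E'
from plant import robot
import numpy as np
from scipy.spatial.transform import Rotation as Ro
s=robot.read_state();p=s["tool_pos"];R=Ro.from_rotvec(s["orientation"]).as_matrix()
yaw=np.degrees(np.arctan2(R[1,1],R[0,1]))
cx,cy,th=.56873,.07521,2.756
print("t",s["t"],"pos",p.round(4),"tool z",R[:,2].round(3),"y-axis yaw",yaw,"q",s["q"].round(2),"open",s["opening"],"F",np.round(s["force"],1))
a=119.3+th+np.linspace(0,114.2,41)
X=np.c_[cx+.13*np.cos(np.radians(a)),cy+.13*np.sin(np.radians(a))]
dy=(a-yaw+90)%180-90
dy=dy[0]+(a-a[0])
for i in range(0,41):print(i,((X[i]-p[:2])*1e3).round(1),dy[i].round(1))
E
python3 path.py
```

```text
t: 0.93
tool_pos: [0.3002, -0.2489, 0.2315]
orientation: [-3.024, -0.852, -0.0]
force: [1.7, 0.8, -0.9]
opening: 0.0305
gripper_force: 0.0
t: 1.77
tool_pos: [0.4672, 0.1182, 0.2315]
orientation: [3.023, 0.853, -0.001]
force: [1.1, -1.3, -0.3]
opening: 0.0005
gripper_force: 0.0
t: 2.27
tool_pos: [0.4998, 0.1842, 0.2318]
orientation: [3.024, 0.851, -0.0]
force: [-0.3, 0.3, 0.4]
opening: 0.0007
gripper_force: 0.0
t 2.2667 pos [0.4998 0.1842 0.2318] tool z [-0. -0. -1.] y-axis yaw -58.564173283005864 q [ 0.26 -0.07  1.62 -0.    1.59  1.28] open 0.0007320718087558641 F [-0.3  0.3  0.4]
0 [-0.1  1.2] 0.6
1 [-5.5 -2.3] 3.5
2 [-10.7  -6.2] 6.3
3 [-15.7 -10.3] 9.2
4 [-20.5 -14.6] 12.0
5 [-25.1 -19.2] 14.9
6 [-29.5 -24. ] 17.8
7 [-33.6 -29. ] 20.6
8 [-37.4 -34.2] 23.5
9 [-41.  -39.6] 26.3
10 [-44.3 -45.1] 29.2
11 [-47.4 -50.9] 32.0
12 [-50.1 -56.7] 34.9
13 [-52.6 -62.7] 37.7
14 [-54.7 -68.8] 40.6
15 [-56.6 -75. ] 43.4
16 [-58.1 -81.3] 46.3
17 [-59.3 -87.7] 49.2
18 [-60.2 -94.1] 52.0
19 [ -60.8 -100.6] 54.9
20 [ -61.1 -107. ] 57.7
21 [ -61.  -113.5] 60.6
22 [ -60.6 -120. ] 63.4
23 [ -59.9 -126.4] 66.3
24 [ -58.9 -132.8] 69.1
25 [ -57.5 -139.1] 72.0
26 [ -55.8 -145.4] 74.9
27 [ -53.9 -151.6] 77.7
28 [ -51.6 -157.6] 80.6
29 [ -49.  -163.6] 83.4
30 [ -46.2 -169.4] 86.3
31 [ -43. -175.] 89.1
32 [ -39.6 -180.5] 92.0
33 [ -35.9 -185.9] 94.8
34 [ -31.9 -191. ] 97.7
35 [ -27.7 -195.9] 100.5
36 [ -23.3 -200.6] 103.4
37 [ -18.6 -205.1] 106.3
38 [ -13.7 -209.3] 109.1
39 [  -8.6 -213.3] 112.0
40 [  -3.3 -217. ] 114.8
```

```bash
python3 -m inch '[0,1,-30,0,0, 0,1,-55,0,0, 0,1,-75,0,0, 0,1,-88,0,0, 0,1,-95,0,0, 0,1,-95,0,0]'; python3 -m inch '[-5,-3,0,3,0, -11,-7,0,6,0, -16,-11,0,9,0, -20,-16,0,12,0, -25,-20,0,15,0, -29,-25,0,18,0, -34,-30,0,21,0, -37,-35,0,23,0, -41,-41,0,26,0, -44,-46,0,29,0]'; python3 path.py | sed -n '1p;11,13p'; python3 - <<'E'
from plant import read_camera
import cv2
im=read_camera("side")["image"][100:270,100:330]
cv2.imwrite("pics/s2.png",cv2.resize(im,None,fx=3,fy=3))
E
```

```text
t: 2.77
tool_pos: [0.4992, 0.1851, 0.1357]
orientation: [3.024, 0.851, -0.003]
force: [0.4, 1.1, 0.6]
opening: 0.0001
gripper_force: 0.0
t: 3.6
tool_pos: [0.4571, 0.1398, 0.139]
orientation: [2.711, 1.585, 0.005]
force: [-0.6, 0.2, -0.1]
opening: 0.0008
gripper_force: 0.0
t 3.6 pos [0.4571 0.1398 0.139 ] tool z [ 0.003  0.001 -1.   ] y-axis yaw -29.393131513086818 q [ 0.19 -0.18  1.89 -0.    1.43  0.7 ] open 0.0008359165103215126 F [-0.6  0.2 -0.1]
9 [1.7 4.8] -2.9
10 [-1.6 -0.7] -0.0
11 [-4.6 -6.5] 2.9
```

View pics/s2.png

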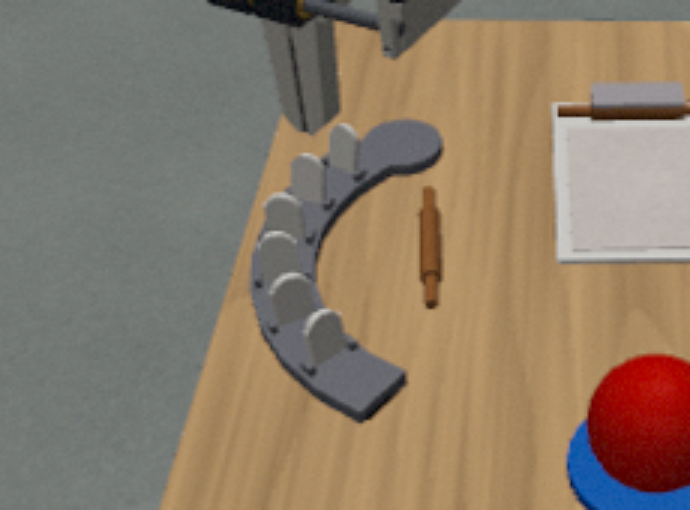

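The side view shows all the tabs still standing. The fingertip, at about crop (308,130) or pixel (203,143), is off to the left of tab 1. I'll compare that with the projected TCP.

```bash
python3 - <<'E'
from m import *
from plant import robot,read_camera
s=robot.read_state()
from scipy.spatial.transform import Rotation as Ro
R=Ro.from_rotvec(s["orientation"]).as_matrix();p=s["tool_pos"]
pts=[p]+[p+R@[a,b,0] for a,b in((.0075,.0175),(.0075,-.0175),(-.0075,-.0175),(-.0075,.0175))]
out=[]
for n,b in(("top",(150,330,230,330)),("side",(150,300,60,260))):
    c=read_camera(n);im=cv2.resize(c["image"],None,fx=3,fy=3)
    q=proj(c,pts);print(n,q.round(1).tolist())
    for i,u in enumerate(q):cv2.circle(im,tuple(int(v) for v in u*3+1),3,(0,0,255) if i else (0,255,0),-1)
    cv2.imwrite(f"pics/{n}3.png",im[b[2]*3:b[3]*3,b[0]*3:b[1]*3])
im1,im2=cv2.imread("pics/top3.png"),cv2.imread("pics/side3.png")
h=np.zeros((600,800,3),np.uint8);a=cv2.resize(im1,(400,222));h[:222,:400]=a;h[:533,400:]=cv2.resize(im2,(400,533));cv2.imwrite("pics/c3.png",h)
E
```

```text
top [[204.9, 300.0], [206.3, 289.1], [196.2, 306.6], [203.5, 310.9], [213.6, 293.3]]
side [[206.8, 154.9], [217.3, 155.2], [201.1, 150.2], [196.3, 154.6], [212.7, 159.6]]
```

View pics/c3.png

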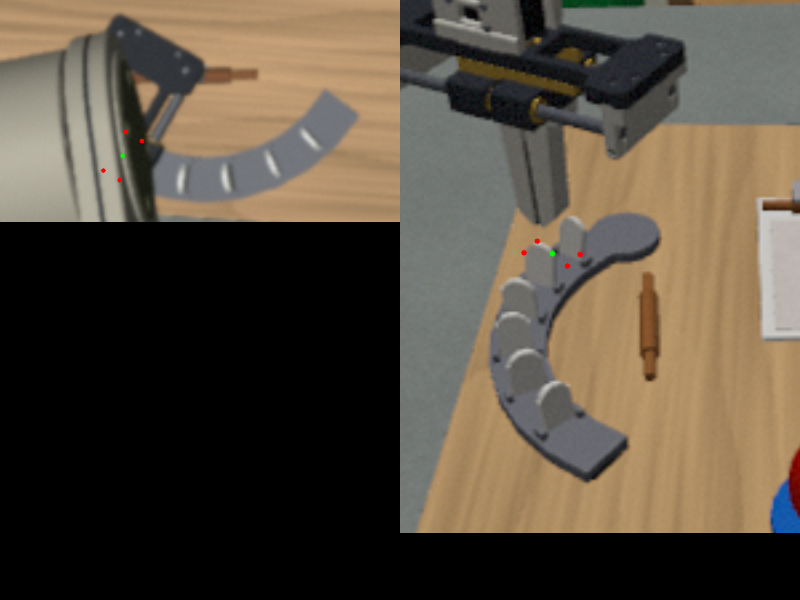

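The dots mark where the fingertip should be by the reported TCP. The real tip appears about 15 px higher in the side view, and tab 1 is untouched, so the shut fingertip isn't at the reported TCP. I'll lift straight up, go where both cameras can see the tip, and measure the offset.

```bash
python3 - <<'E'
from plant import read_camera
import numpy as np
np.savez("side_near.npz",**read_camera("side"))
E
python3 -m inch '[0,0,30,0,0, 0,0,60,0,0, 0,30,80,0,0, 0,65,80,0,0, 0,100,80,0,0, 0,135,80,0,0, 0,170,80,0,0, 0,205,80,0,0, 0,205,80,0,0, 0,205,80,0,0]'
python3 - <<'E'
from m import *
from plant import robot,read_camera
from scipy.spatial.transform import Rotation as Ro
s=robot.read_state();p=s["tool_pos"];R=Ro.from_rotvec(s["orientation"]).as_matrix();print(p)
tiles=[]
def tile(c,p,R,w=33):
    pts=[p]+[p+R@[a,b,0] for a,b in((.0075,.0175),(.0075,-.0175),(-.0075,-.0175),(-.0075,.0175))]+[p-R@[0,0,.02],p-R@[0,0,.04]]
    q=proj(c,pts);o=(q[0]-[w,w*1.3]).astype(int).clip(0);print("origin",o,q.round(1).tolist())
    im=c["image"][o[1]:o[1]+2*w,o[0]:o[0]+2*w];im=cv2.resize(im,(396,396),interpolation=cv2.INTER_CUBIC)
    for i,u in enumerate(q):cv2.circle(im,tuple(int(v) for v in (u-o+.5)*6),3,[(0,255,0),(0,0,255),(255,0,0)][(i>0)+(i>4)],-1)
    return im
for n in("top","side"):
    c=read_camera(n);np.savez(n+"4.npz",**c);tiles.append(tile(c,p,R))
cv2.imwrite("pics/c4.png",np.hstack(tiles))
E
```

```text
t: 4.63
tool_pos: [0.4557, 0.3471, 0.2167]
orientation: [-2.713, -1.585, 0.001]
force: [0.9, 0.5, 0.8]
opening: 0.0005
gripper_force: 0.0
[0.45568207 0.34705471 0.21668566]
origin [ 36 257] [[70.0, 300.9], [72.0, 289.1], [60.2, 308.1], [67.9, 312.8], [79.7, 293.7], [64.8, 301.0], [59.4, 301.1]]
origin [177  20] [[210.0, 63.5], [219.3, 63.7], [204.9, 60.5], [200.7, 63.3], [215.2, 66.6], [208.8, 53.8], [207.5, 43.7]]
```

View pics/c4.png

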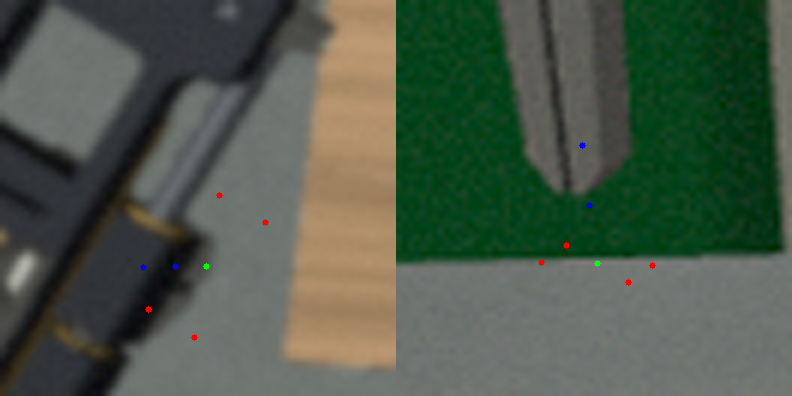

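In the side view the shut tip is at about pixel (206,52), while the projected TCP is at (210,63.5). That fits a tip about 25 mm above the reported TCP and a few mm towards -x. I'll confirm the height by lightly touching bare board beside the pad, stopping on force.

```bash
cat > ok.py <<'E'
from plant import robot
import sys
s=robot.read_state();print(s["tool_pos"].round(4),s["force"].round(1));sys.exit(abs(s["force"][2])>4)
E
python3 -c "from plant import robot;print(robot.grip_point_offset)"
python3 -m inch '[-7,-35,0,0,0, -14,-70,0,0,0, -20,-107,0,0,0, -20,-107,-30,0,0, -20,-107,-60,0,0, -20,-107,-80,0,0, -20,-107,-90,0,0, -20,-107,-97,0,0, -20,-107,-97,0,0, -20,-107,-97,0,0]' >/dev/null
python3 ok.py && python3 -m inch '[0,0,-3,0,0,0,0,-3,0,0]'>/dev/null && python3 ok.py && python3 -m inch '[0,0,-3,0,0,0,0,-3,0,0]'>/dev/null && python3 ok.py && python3 -m inch '[0,0,-2,0,0,0,0,-2,0,0]'>/dev/null && python3 ok.py && python3 -m inch '[0,0,-2,0,0,0,0,-2,0,0]'>/dev/null && python3 ok.py&& python3 -m inch '[0,0,-2,0,0,0,0,-2,0,0]'>/dev/null && python3 ok.py&& python3 -m inch '[0,0,-2,0,0,0,0,-2,0,0]'>/dev/null && python3 ok.py&& python3 -m inch '[0,0,-2,0,0,0,0,-2,0,0]'>/dev/null && python3 ok.py
python3 - <<'E'
from m import *
from plant import robot,read_camera
s=robot.read_state();c=read_camera("side");np.savez("side5.npz",**c)
q=proj(c,[s["tool_pos"]])[0];print(q,s["t"]);o=(q-[33,50]).astype(int);print(o)
cv2.imwrite("pics/c5.png",cv2.resize(c["image"][o[1]:o[1]+70,o[0]:o[0]+66],None,fx=7,fy=7,interpolation=cv2.INTER_CUBIC))
E
```

```text
0.0188
[0.4367 0.2381 0.1209] [-0.3  0.  -0.1]
[202.02825173 133.57941068] 5.5667
[169  83]False
```

View pics/c5.png

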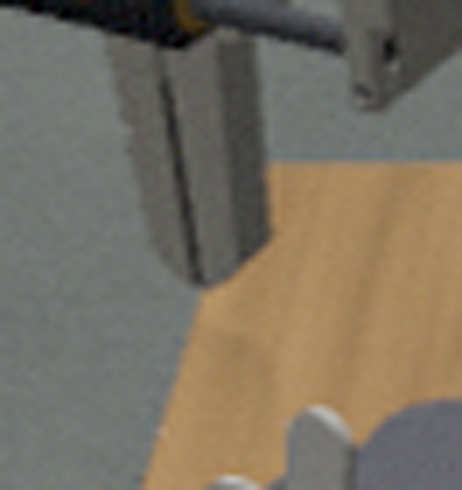

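The move stopped early because my check script returned a bool, so there was no descent. The crop shows the tip at pixel (198,124), still above the board near its front edge. I'll fix the check, step 20 mm inboard and continue.

```bash
sed -i 's/sys.exit(.*/sys.exit(1 if abs(s["force"][2])>4 else 0)/' ok.py
python3 - <<'E'
from m import *
c=dict(np.load("side5.npz"));print([ray(c,np.array([[198,124.1]]),z)[0].round(4).tolist() for z in(.121,.134,.14,.146,.152)])
E
python3 -m inch '[20,0,0,0,0,20,0,0,0,0,20,0,-3,0,0,20,0,-3,0,0]' >/dev/null
python3 ok.py && python3 -m inch '[0,0,-3,0,0,0,0,-3,0,0]'>/dev/null && python3 ok.py && python3 -m inch '[0,0,-3,0,0,0,0,-3,0,0]'>/dev/null && python3 ok.py && python3 -m inch '[0,0,-2,0,0,0,0,-2,0,0]'>/dev/null && python3 ok.py && python3 -m inch '[0,0,-2,0,0,0,0,-2,0,0]'>/dev/null && python3 ok.py&& python3 -m inch '[0,0,-2,0,0,0,0,-2,0,0]'>/dev/null && python3 ok.py&& python3 -m inch '[0,0,-2,0,0,0,0,-2,0,0]'>/dev/null && python3 ok.py&& python3 -m inch '[0,0,-2,0,0,0,0,-2,0,0]'>/dev/null && python3 ok.py
```

```text
[[0.4252, 0.2742], [0.4292, 0.2526], [0.431, 0.2427], [0.4328, 0.2327], [0.4346, 0.2228]]
[0.4561 0.2383 0.1171] [-0.2 -0.4  0.1]
[0.4555 0.2381 0.1134] [-0.2  0.3  0.3]
[0.4555 0.238  0.1102] [ 0.6  0.3 -0.1]
[0.4558 0.238  0.1084] [-0.2  0.   0.2]
[0.4559 0.238  0.1065] [-0.  -0.1  0.8]
[0.4559 0.238  0.1044] [ 0.9  0.2 -0.8]
[0.4559 0.238  0.1024] [-0.1  0.4  0.7]
[0.4559 0.238  0.1004] [-1.1 -0.3  1.2]
```

The TCP is now 10 mm below the board surface with no force, which confirms the tip really is higher. I'll keep going in small steps.

```bash

python3 -m inch '[0,0,-2,0,0,0,0,-2,0,0]'>/dev/null && python3 ok.py && python3 -m inch '[0,0,-2,0,0,0,0,-2,0,0]'>/dev/null && python3 ok.py && python3 -m inch '[0,0,-2,0,0,0,0,-2,0,0]'>/dev/null && python3 ok.py && python3 -m inch '[0,0,-1,0,0,0,0,-1,0,0]'>/dev/null && python3 ok.py && python3 -m inch '[0,0,-1,0,0,0,0,-1,0,0]'>/dev/null && python3 ok.py&& python3 -m inch '[0,0,-1,0,0,0,0,-1,0,0]'>/dev/null && python3 ok.py&& python3 -m inch '[0,0,-1,0,0,0,0,-1,0,0]'>/dev/null && python3 ok.py&& python3 -m inch '[0,0,-1,0,0,0,0,-1,0,0]'>/dev/null && python3 ok.py&& python3 -m inch '[0,0,-1,0,0,0,0,-1,0,0]'>/dev/null && python3 ok.py&& python3 -m inch '[0,0,-1,0,0,0,0,-1,0,0]'>/dev/null && python3 ok.py&& python3 -m inch '[0,0,-1,0,0,0,0,-1,0,0]'>/dev/null && python3 ok.py
```

```text
[0.4559 0.238  0.0984] [-0.1 -0.  -1.1]
[0.4559 0.238  0.0965] [ 0.2 -0.4  0.3]
[0.4559 0.238  0.0944] [-0.7 -0.7  0.7]
[0.456  0.238  0.0936] [-1.1 -0.2  0.2]
[0.456  0.238  0.0927] [-0.5 -0.5 -0. ]
[0.456  0.238  0.0917] [ 0.5 -0.4 -0.2]
[0.456  0.238  0.0907] [ 0.7 -0.2 -0.2]
[0.456  0.238  0.0897] [ 0.1 -0.7  0.3]
[0.456  0.238  0.0886] [ 0.4  0.1 -0.9]
[0.456  0.238  0.0876] [ 1.  -0.2  0.2]
[0.456  0.238  0.0866] [ 0.4 -0.5  0.7]
```

```bash
cat > tip.py <<'E'
from m import *
from plant import robot,read_camera
s=robot.read_state();c=read_camera("side");im=c["image"].astype(int)
q=proj(c,[s["tool_pos"]])[0];x,y=q.astype(int)
m=((im.max(2)-im.min(2))<32).astype(np.uint8);w=m[y-60:y+5,x-18:x+25]
print("t",s["t"],"tcp",s["tool_pos"].round(4),"px",q.round(1))
for r in range(36,65):print(y-60+r,''.join('.#'[v] for v in w[r]))
print("col0",x-18)
E
python3 tip.py
```

```text
t 8.95 tcp [0.456  0.238  0.0866] px [213.7 147.7]
123 ###...##################...................
124 ###....#################...................
125 ###....#################...................
126 ##.....#################...................
127 ##.....#################...................
128 ##.....#################...................
129 #.......################...................
130 #.......################...................
131 #.......#################..................
132 ........################...................
133 ........###############....................
134 .........#############.....................
135 ..........###########......................
136 ...........#########.......................
137 ............#######........................
138 ...............##..........................
139 ...........................................
140 ...................................########
141 ..................###..........############
142 ................######........#############
143 ...............########......##############
144 ...............#########...################
145 ...............#########...################
146 ...............##########.#################
147 ...............############################
148 ...............############################
149 ...............############################
150 ...............############################
151 .....####.....#############################
col0 195
```

```bash
python3 - <<'E'
from m import *
c=dict(np.load("side5.npz"))
for uv in([210.5,138.3],[203,133.5],[219,132]):print(uv,[ray(c,np.array([uv]),z)[0].round(4).tolist() for z in(.0866,.10,.11,.115,.12)])
E
```

```text
[210.5, 138.3] [[0.4467, 0.2731], [0.4499, 0.2525], [0.4523, 0.2371], [0.4535, 0.2293], [0.4547, 0.2216]]
[203, 133.5] [[0.4292, 0.2925], [0.4329, 0.2714], [0.4357, 0.2556], [0.437, 0.2477], [0.4384, 0.2398]]
[219, 132] [[0.4632, 0.2967], [0.4659, 0.2754], [0.468, 0.2595], [0.469, 0.2516], [0.47, 0.2436]]
```

```bash

python3 -m inch '[0,0,-1,0,0,0,0,-1,0,0]'>/dev/null && python3 ok.py && python3 -m inch '[0,0,-1,0,0,0,0,-1,0,0]'>/dev/null && python3 ok.py && python3 -m inch '[0,0,-1,0,0,0,0,-1,0,0]'>/dev/null && python3 ok.py && python3 -m inch '[0,0,-1,0,0,0,0,-1,0,0]'>/dev/null && python3 ok.py && python3 -m inch '[0,0,-1,0,0,0,0,-1,0,0]'>/dev/null && python3 ok.py&& python3 -m inch '[0,0,-1,0,0,0,0,-1,0,0]'>/dev/null && python3 ok.py
```

```text
[0.456  0.238  0.0856] [-0.3  0.1 -0.1]
[0.456  0.2381 0.0846] [-0.  -0.3  0.2]
[0.456  0.238  0.0836] [-0.3  0.5  0. ]
[0.4561 0.2381 0.0835] [-3.3 -1.8  6.1]
```

Contact came at TCP z = 0.0835, so the shut fingertip is 26.5 mm above the reported TCP, with little lateral offset. I'll go back over the pad, turn the yaw back 29°, and lower the tip to about z = 0.136, which is TCP 0.109.

```bash
python3 -m inch '[0,0,30,0,0, 0,0,60,-7,0, 12,-14,60,-14,0, 25,-28,60,-21,0, 38,-44,60,-28,0, 45,-53,60,-29,0, 45,-53,45,-29,0, 45,-53,32,-29,0, 45,-53,26,-29,0, 45,-53,26,-29,0]'; python3 path.py | head -4; python3 tip.py
```

```text
t: 10.5
tool_pos: [0.4989, 0.1849, 0.1061]
orientation: [-3.023, -0.855, 0.007]
force: [-0.3, -0.1, -1.3]
opening: 0.0003
gripper_force: 0.0
t 10.5 pos [0.4989 0.1849 0.1061] tool z [-0.005 -0.001 -1.   ] y-axis yaw -58.407159335793416 q [0.26 0.01 1.77 0.   1.36 1.28] open 0.00029706580838491977 F [-0.3 -0.1 -1.3]
0 [0.8 0.5] 0.5
1 [-4.6 -3.1] 3.3
2 [-9.8 -6.9] 6.2
t 10.5 tcp [0.4989 0.1849 0.1061] px [232.9 154.3]
130 .........###############...................
131 .........###############...................
132 .........###############...................
133 .........###############...................
134 .........###############...................
135 ..........###############..................
136 ..........##############...................
137 ..........##############...................
138 ..........##############...................
139 ...........##############..................
140 ...........###############.................
141 ##..........#################..............
142 ###........####################............
143 ####......######################...........
144 #####...########################...........
145 #####...#########################..........
146 ######.##########################..........
147 #################################..........
148 #################################..........
149 #################################..........
150 #################################..........
151 #################################..........
152 ################################...........
153 ################################...........
154 ###############################............
155 ##############################.............
156 ############################...............
157 ##########################.................
158 #################..........................
col0 214
```

```bash
python3 -m inch '[-5,-3,1,3,0, -10,-7,1,6,0, -15,-11,1,9,0, -20,-16,1,12,0, -24,-20,1,15,0, -29,-25,1,18,0, -33,-30,1,21,0, -37,-35,1,24,0, -40,-41,1,27,0, -43,-46,1,29,0]'; python3 path.py | sed -n '1p;12p'; python3 - <<'E'
from plant import read_camera
import cv2
im=read_camera("side")["image"][100:250,150:300]
cv2.imwrite("pics/s6.png",cv2.resize(im,None,fx=4,fy=4))
E
```

```text
t: 11.38
tool_pos: [0.4581, 0.1393, 0.1106]
orientation: [2.71, 1.588, 0.002]
force: [0.2, -0.7, -0.1]
opening: 0.0012
gripper_force: 0.0
t 11.3833 pos [0.4581 0.1393 0.1106] tool z [ 0.001  0.    -1.   ] y-axis yaw -29.250571669992627 q [ 0.19 -0.15  1.92  0.    1.37  0.7 ] open 0.001164218799975491 F [ 0.2 -0.7 -0.1]
10 [-2.6 -0.3] -0.1
```

View pics/s6.png

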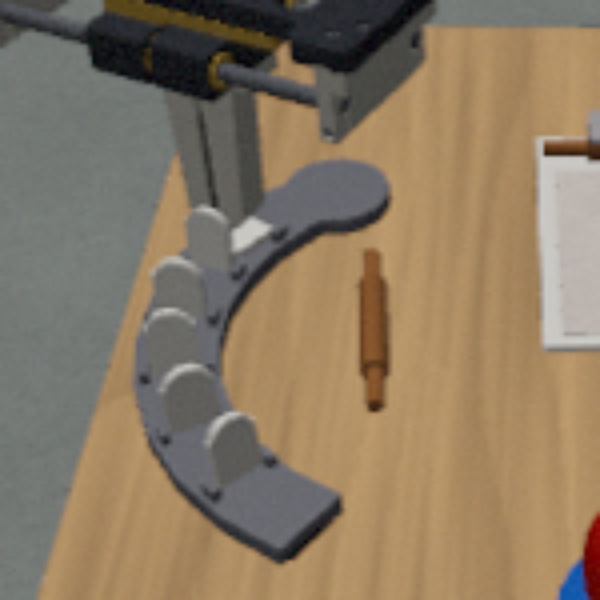

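Tab 1 lies flat at crop (250,235), the finger follows behind it, and tabs 2–6 still stand. The counter hasn't moved and the force is near zero, so I'll continue round the arc.

```bash
python3 -m inch '[-3,-6,0,3,0, -6,-12,0,6,0, -8,-18,0,9,0, -10,-24,0,11,0, -12,-30,0,14,0, -14,-36,0,17,0, -15,-43,0,20,0, -16,-49,0,23,0, -17,-55,0,26,0, -17,-62,0,29,0]'; python3 path.py | sed -n '1p;22p'
python3 -m inch '[0,-6,0,3,0, 0,-13,0,6,0, 1,-19,0,9,0, 2,-26,0,11,0, 4,-32,0,14,0, 5,-38,0,17,0, 7,-44,0,20,0, 9,-51,0,23,0, 12,-56,0,26,0, 15,-62,0,29,0]'; python3 path.py | sed -n '1p;32p'
```

```text
t: 12.27
tool_pos: [0.4413, 0.0774, 0.1105]
orientation: [2.228, 2.214, 0.001]
force: [-0.3, 0.1, 0.8]
opening: 0.0005
gripper_force: 0.0
t 12.2667 pos [0.4413 0.0774 0.1105] tool z [ 0.001  0.    -1.   ] y-axis yaw -0.34505102207286587 q [ 0.06 -0.24  2.    0.    1.39  0.06] open 0.000487007310690517 F [-0.3  0.1  0.8]
20 [-2.6 -0.3] -0.5
t: 13.1
tool_pos: [0.4566, 0.0153, 0.1105]
orientation: [1.602, 2.701, 0.001]
force: [0.5, -0.0, -0.8]
opening: 0.0002
gripper_force: 0.0
t 13.1 pos [0.4566 0.0153 0.1105] tool z [ 0.001  0.    -1.   ] y-axis yaw 28.64561024496892 q [-0.08 -0.21  1.97  0.    1.38 -0.58] open 0.00023467234994239904 F [ 0.5 -0.  -0.8]
30 [-3.  -0.5] -0.9
```

Now the last stretch, then a straight lift and a move back and up.

```bash
python3 -m inch '[3,-6,0,3,0, 6,-11,0,5,0, 10,-17,0,8,0, 13,-22,0,11,0, 18,-27,0,14,0, 22,-31,0,17,0, 27,-36,0,20,0, 32,-40,0,22,0, 37,-44,0,25,0, 42,-48,0,28,0]'; python3 path.py | sed -n '1p;42p'
python3 -m inch '[0,0,20,0,0, 0,0,50,0,0, 0,0,85,0,0, 0,0,120,0,0, -30,-30,130,0,0, -60,-60,130,0,0, -85,-90,130,0,0, -110,-120,130,0,0, -130,-150,130,0,0, -130,-180,130,0,0]'
python3 -m inch '[0,-35,0,0,0, 0,-70,0,0,0, -10,-105,0,0,0, -20,-140,0,0,0, -30,-170,0,0,0, -30,-170,0,0,0, -30,-170,0,0,0]'
python3 - <<'E'
from m import *
from plant import read_camera
c=read_camera("top");k=counter(c,(150,325,240,328));P=ray(c,k,.12);s=fit(P,[.5687,.0752,.048]);print(s.x[:2],np.degrees(s.x[2]))
a=cv2.resize(c["image"][150:330,90:400],None,fx=1.29,fy=1.29)
d=read_camera("side")["image"][100:300,150:360];d=cv2.resize(d,(399,380))
h=np.zeros((400,800,3),np.uint8);h[:a.shape[0],:a.shape[1]]=a;h[:380,401:]=d;cv2.imwrite("pics/c7.png",h)
E
```

```text
t: 13.93
tool_pos: [0.4988, -0.0327, 0.1105]
orientation: [0.901, 3.009, 0.0]
force: [-0.5, 0.0, 1.0]
opening: 0.0004
gripper_force: 0.0
t 13.9333 pos [ 0.4988 -0.0327  0.1105] tool z [ 0.001  0.    -1.   ] y-axis yaw 56.63920766765761 q [-0.17 -0.09  1.86  0.    1.37 -1.16] open 0.00043026673100480677 F [-0.5  0.   1. ]
40 [-2.3 -0.2] 179.6
t: 14.77
tool_pos: [0.366, -0.2139, 0.2412]
orientation: [0.906, 3.006, -0.002]
force: [0.4, -0.3, 0.6]
opening: 0.0005
gripper_force: 0.0
t: 15.35
tool_pos: [0.3377, -0.3839, 0.24]
orientation: [-0.91, -3.007, -0.0]
force: [1.0, 1.0, -0.2]
opening: 0.0005
gripper_force: 0.0
[0.56869707 0.07520166] 2.753480288013051
```

View pics/c7.png

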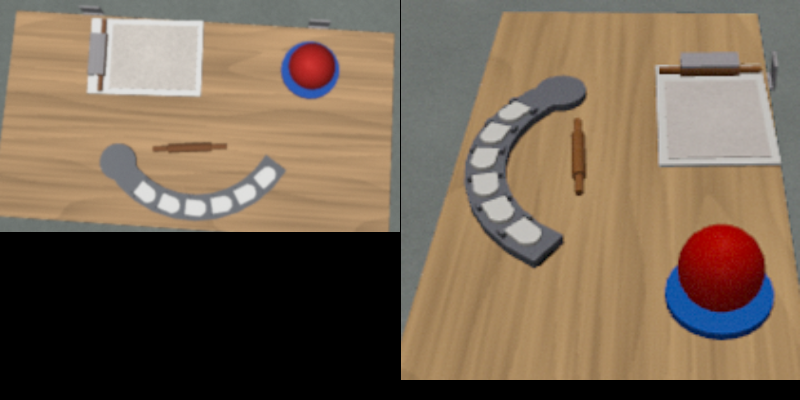

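Both views show all six tabs flat. The counter is unmoved (the fit changed by less than 0.1 mm), everything else is in place, and the hand is clear.

```bash
python3 -c "from plant import job;print(job.close_job())"
```

```text
the job is handed in; nothing more can be done
None
```

The job is handed in: all six tabs were folded flat in one sweep from the round pad to the square end, with the counter, ball, disc, bail and clipboard unmoved and the hand clear; the only other contact was a light touch (about 6 N) on bare board to find the fingertip's true height.

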